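# Press the sample stoppers home in order

## Robot

A 6-joint arm with a two-finger parallel gripper is mounted at the origin on the work surface. World frame = base frame: x ahead of the robot, y to its left, z up, the work surface at z = 0. Lengths are in mm, angles in rad, forces in N, time in s.
With the tool pointing down it reaches from about 350 to 875 mm from the base axis. Payload 4.2 kg.
Tool frame: the origin (TCP) lies at the very end of the fingers, on their centre line; the grasp point (between the pads) lies 19 mm behind it (arm.pinch_z is the distance from the TCP to the grasp point, in mm); x points along the fingers, y is the direction in which the jaws open and shut, and the axes are right-handed (so a half turn about x gives the same grasp; the last joint's range is limited). The gripper opens to 85 mm and grips with 20 to 120 N. Pads are 22 mm wide; open, the fingers measure 114 mm over their backs; the gripper's body (76 mm by 85 mm) begins 54 mm behind the grasp point. The pads swing forward as they close: fully open they stand 13 mm farther back than shut.
Start: joints at [1.517, 0.385, 0.008, 0, -1.194, -0.259], TCP at [192.295, 594.661, 231.312] pointing down, gripper open.
Joint ranges: [-3.14, 3.14], [-1.21, 2.06], [-1.07, 1.41], [-3.16, 2.05], [-2.99, -0.16], [-3.1, 3.1]. Speed limits (rad/s): [2.79, 2.79, 3.14, 3.14, 3.14, 3.14].

## Interface

Orientations are given as a unit quaternion [x, y, z, w].
In Python, from bench import arm gives the robot as it stands.
- The arm moves only by the tool drive_tool, never from a script. Its argument "motion" is a list of rows, each a list of 4 numbers: the shift along the tool's x, y, z in mm, then the turn about the tool's x in degrees. In form: [[dx, dy, dz, spin], ...]. A call has 1 to 10 rows; each row shifts and turns the commanded pose from where the row before left it, along the tool's axes as they then stand; what a row does not reach is not made up. A row lasts 1/12 s, in which the tool goes at most 41.7 mm and 7.16 degrees, less where a joint would pass 70% of its speed; a pose out of reach is approached as far as the arm can. A call with a gripper value outside its range is refused whole. "grip" is the finger opening in mm, from 0 to 85.4, set as the call begins (left out, the last holds). The fingers move at their own pace and stop on an object; the grip force is fixed at half the most. Time passes only in rows, so rows that do not move let the fingers close. It gives the time, the measured TCP pose, the force and the opening at its end, in the units of the state.
- arm.read_state(): the state, without advancing time (a new reading comes with each control period).
- arm.get_image(name): name is "scene" or "top" or "wrist"; returns the picture (480x640x3 uint8, red, green, blue); there is no depth.
- arm.calibration(name): a dict with "K" (3x3 intrinsics, pixels), "distortion" ([k1, k2, p1, p2, k3] as OpenCV has them; the pictures are not rectified), "eye" and "attitude" of the camera in the world; the wrist camera has in their place "T_tool_cam" (4x4, takes a point from camera to tool coordinates, whose origin is the TCP and whose axes are the tool frame's). Camera axes: x right, y up, looking along -z (the intrinsics and any distortion apply to the point x, -y, -z); pixel columns grow to the right and rows downward; lengths in mm; the calibration is good to about 2 mm. A picture is of the moment at which its call begins: read the wrist's pose just before it. calibration takes no time and is no camera call.
- arm.job_done(): hands the job in, once; it reports no verdict.
The state is a dict: "clock": time; "joints": joint angles; "joint_vel": joint speeds; "joint_efforts": joint torques, N m; "position": TCP position; "ee_rot": TCP orientation; "contact_force": force on the tool from outside, world axes, zero at the start; "wrist_torque": the same for the moment, N m; "gripper_width": finger opening in mm.
Only numpy, scipy, OpenCV 4.12 (cv2) and the standard library are available. Lean on these libraries where they do the work, as an engineer would, in place of code of your own. Each camera call takes 0.05 s, during which the arm holds its last target. There are 200 camera calls.

## Task

Close three of the sample containers on the lab bench by pressing their raised stoppers down with a light fingertip touch until each sits home on its rim: first the tall round bottle, then the square bottle, then the wide squat pot. Leave the stopper of the conical flask raised. Pick nothing up and press gently: the containers stay standing where they are, not lifted, tipped or pushed along, the other things on the bench are left alone, and the hand ends clear of everything.

Things in the scene. Friction and masses are not known exactly. Their poses are not given: they have to be found in the camera images.
- tall_bottle: tall round white bottle, 40 mm across, 90 mm high to its rim: the tallest of the four. Loose, about 0.1 kg, plain plastic like the others. Origin at the centre of its underside, z up
- tall_top (a point): centre of the top face of the black rubber cushion on the grey stopper of the tall container, on its axis. The face is round, 28 mm across, 120 mm above the bench when the stopper is fully raised, 108 mm when it is home and the finger is off it. The cushion is springy: it gives 1.5 N per mm, at most 10 mm (15 N), and comes back up when let go; squeezed flat it is hard, so press at 30 mm/s or slower and stop at about 6 N
- tall_stopper (a joint): how far the stopper of the tall container has gone down, m: 0 fully raised (12 mm gap between rim and flange), 0.012 home, its flange on the rim (a stop). Starts between 0 and 0.003. It slides down under about 3 N (cushion then squeezed about 2 mm; a push of 5 N or more means that it is home) and stays where it is left
- square_bottle: square white bottle, 44 x 44 mm, 65 mm high to its rim, with a square stopper. Loose, about 0.1 kg, plain plastic like the others. Origin at the centre of its underside, z up
- square_top (a point): centre of the top face of the black rubber cushion on the grey stopper of the square container, on its axis. The face is square, 28 x 28 mm, 95 mm above the bench when the stopper is fully raised, 83 mm when it is home and the finger is off it. The cushion is springy: it gives 1.5 N per mm, at most 10 mm (15 N), and comes back up when let go; squeezed flat it is hard, so press at 30 mm/s or slower and stop at about 6 N
- square_stopper (a joint): how far the stopper of the square container has gone down, m: 0 fully raised (12 mm gap between rim and flange), 0.012 home, its flange on the rim (a stop). Starts between 0 and 0.003. It slides down under about 3 N (cushion then squeezed about 2 mm; a push of 5 N or more means that it is home) and stays where it is left
- squat_bottle: wide squat round white pot, 60 mm across, 40 mm high to its rim: the lowest of the four. Loose, about 0.1 kg, plain plastic like the others. Origin at the centre of its underside, z up
- squat_top (a point): centre of the top face of the black rubber cushion on the grey stopper of the squat container, on its axis. The face is round, 38 mm across, 70 mm above the bench when the stopper is fully raised, 58 mm when it is home and the finger is off it. The cushion is springy: it gives 1.5 N per mm, at most 10 mm (15 N), and comes back up when let go; squeezed flat it is hard, so press at 30 mm/s or slower and stop at about 6 N
- squat_stopper (a joint): how far the stopper of the squat container has gone down, m: 0 fully raised (12 mm gap between rim and flange), 0.012 home, its flange on the rim (a stop). Starts between 0 and 0.003. It slides down under about 3 N (cushion then squeezed about 2 mm; a push of 5 N or more means that it is home) and stays where it is left
- cone_bottle: conical white flask, 60 mm across at the foot, narrowing to 30 mm at the neck, 65 mm high to its rim; its stopper stays raised. Loose, about 0.1 kg, plain plastic like the others. Origin at the centre of its underside, z up
- cone_top (a point): centre of the top face of the black rubber cushion on the grey stopper of the cone container, on its axis. The face is round, 28 mm across, 95 mm above the bench when the stopper is fully raised, 83 mm when it is home and the finger is off it. The cushion is springy: it gives 1.5 N per mm, at most 10 mm (15 N), and comes back up when let go; squeezed flat it is hard, so press at 30 mm/s or slower and stop at about 6 N; not to be pressed
- cone_stopper (a joint): how far the stopper of the cone container has gone down, m: 0 fully raised (12 mm gap between rim and flange), 0.012 home, its flange on the rim (a stop). Starts between 0 and 0.003. It slides down under about 3 N (cushion then squeezed about 2 mm; a push of 5 N or more means that it is home) and stays where it is left
- dropper: bystander: small capped white bottle, 32 mm across, 70 mm high; loose; origin at the centre of its underside
- dish: bystander: clear round culture dish, 62 mm across, 14 mm high; loose; origin at the centre of its underside
- beaker: bystander: clear open beaker, 58 mm across, 75 mm high; loose; origin at the centre of its underside
- tipbox: bystander: blue box with clear lid, 52 x 77 mm, 48 mm high; loose; origin at the centre of its underside
- marker: bystander: marker pen lying flat, 125 mm long, 16 mm thick; loose; origin at the centre of its underside
- notebook: bystander: black closed notebook, 150 x 105 x 12 mm; loose; origin at the centre of its underside
Things that resemble listed ones, but are neither listed nor needed, are in the scene too. Leave any purple look-alike of the squat_bottle alone. What is shaped like the tall_bottle but yellow is not meant.

How it is judged (in metres and radians):
On the way, in this order (a step that is already met when the one before it is completed fails the run):
1. the tall bottle's stopper is home, the others still up (value of joint tall_stopper above 0.0095 m and value of joint each of square_stopper, squat_stopper below 0.006 m), for 0.1 s.
2. then the square bottle's stopper is home, the squat pot's still up (value of joint each of tall_stopper, square_stopper above 0.0095 m and value of joint squat_stopper below 0.006 m), for 0.1 s.
3. then the squat pot's stopper is home (value of joint each of tall_stopper, square_stopper, squat_stopper above 0.0095 m), for 0.1 s.
At the end, for the whole second after the job is handed in: The stoppers of the tall, square and squat containers are home (at least 9.5 of the 12 mm down), the conical flask's is still raised (less than 6 mm down); all four containers stand upright (within 0.05 rad), at rest, within 25 mm of where they began, and the bystanders within 30 mm (all of step 3 and value of joint cone_stopper below 0.006 m and distance of each of tall_bottle, square_bottle, squat_bottle, cone_bottle from where it was at the start of the episode below 0.025 m and angle between each of tall_bottle, square_bottle, squat_bottle, cone_bottle's own z axis and vertical below 0.05 rad and linear speed of each of tall_bottle, square_bottle, squat_bottle, cone_bottle below 0.02 m/s and distance of each of dropper, dish, beaker, tipbox, marker, notebook from where it was at the start of the episode below 0.03 m); the robot touches nothing.
It fails at once if the conical flask's stopper is pressed down (value of joint cone_stopper above 0.006 m).
It fails at once if a container is lifted off the bench (by more than 8 mm) (height (world z) of any of tall_bottle, square_bottle, squat_bottle, cone_bottle above 0.008 m).
It fails at once if a container is tipped by more than 0.25 rad (angle between any of tall_bottle, square_bottle, squat_bottle, cone_bottle's own z axis and vertical above 0.25 rad).
It fails at once if a container or stopper is pressed hard (over 20 N) (contact force between any of tall_bottle, square_bottle, squat_bottle, cone_bottle and the fingers above 20 N or contact force between any of tall_bottle, square_bottle, squat_bottle, cone_bottle and the arm above 20 N).
It fails at once if a container or a bystander is moved more than 30 mm (distance of any of tall_bottle, square_bottle, squat_bottle, cone_bottle, dropper, dish, beaker, tipbox, marker, notebook from where it was at the start of the episode above 0.03 m).
It also fails if it takes over 53 s, if anything falls off the work surface, if the arm or the gripper's body presses on something with over 40 N, if the wrist force passes 120 N, or if a joint passes its speed limit or range.

## Working session

There is one attempt and no reset: what is moved stays moved. The work goes in short steps, Python scripts to look and compute and a tool call to move; the robot and the scene stay as the last step left them, time stands still between calls to the robot, and variables do not carry over. Pictures are saved under pics/ and viewed, about 8 in all and at most 12, crops included, and the job is handed in when it is done.

Besides the shell and the picture viewer there is one more tool, called after "Request:" as name(argument=value, ...) on one line, values as JSON. drive_tool: Moves the arm, as the interface text tells. Its arguments: {"type":"object","properties":{"motion":{"type":"array"},"grip":{"type":"number"}},"required":["motion"]}

```bash
mkdir -p pics; python3 - <<'E'
from bench import arm
import cv2,numpy as np
s=arm.read_state(); print(s)
for n in("scene","top"):
    im=arm.get_image(n); cv2.imwrite(f"pics/{n}0.png",im[:,:,::-1]); c=arm.calibration(n); print(n,c)
print(arm.calibration("wrist"))
E
```

```text
{'clock': 0.0, 'joints': array([ 1.51657762e+00,  3.85554729e-01,  6.60338450e-03, -5.16351735e-04,
       -1.19392900e+00, -2.58594509e-01]), 'joint_vel': array([-0.00045778, -0.00127475,  0.00055129, -0.00043147, -0.00064324,
        0.00074595]), 'joint_efforts': array([ 5.36576181e-05, -3.92294669e+01,  1.88399345e+01,  4.18605968e+00,
       -4.62297321e-03,  7.79626902e-06]), 'position': array([192.1364676 , 594.12819277, 230.21128952]), 'ee_rot': array([-0.69837089,  0.11096255,  0.69855815,  0.109462  ]), 'contact_force': array([ 0.59149789, -0.71312982, -0.31496842]), 'wrist_torque': array([0.01933992, 0.01951629, 0.0073529 ]), 'gripper_width': 85.40143703813544}
scene {'K': array([[465.33637236,   0.        , 318.77596724],
       [  0.        , 465.33637236, 239.96917865],
       [  0.        ,   0.        ,   1.        ]]), 'distortion': array([0.0376473, 0.       , 0.       , 0.       , 0.       ]), 'eye': array([ 836.40079482, -416.18803832,  787.18044975]), 'attitude': array([0.29449782, 0.10887168, 0.31301021, 0.8963496 ])}
top {'K': array([[532.98037644,   0.        
[... 250 characters left out ...]
-01, 1.27121961e+03]), 'attitude': array([ 0.01942489, -0.01734936, -0.69794333,  0.71567924])}
{'K': array([[420.63472419,   0.        , 317.09323885],
       [  0.        , 420.63472419, 234.83892703],
       [  0.        ,   0.        ,   1.        ]]), 'distortion': array([-0.05519932,  0.        ,  0.        ,  0.        ,  0.        ]), 'T_tool_cam': array([[-1.80277092e-03,  3.21517703e-01, -9.46901852e-01,
        -1.43300559e+02],
       [ 9.99998269e-01,  1.01608011e-03, -1.55885222e-03,
        -1.57713561e-01],
       [ 4.60929549e-04, -9.46903023e-01, -3.21518978e-01,
        -8.30989814e+01],
       [ 0.00000000e+00,  0.00000000e+00,  0.00000000e+00,
         1.00000000e+00]])}
```

View pics/scene0.png

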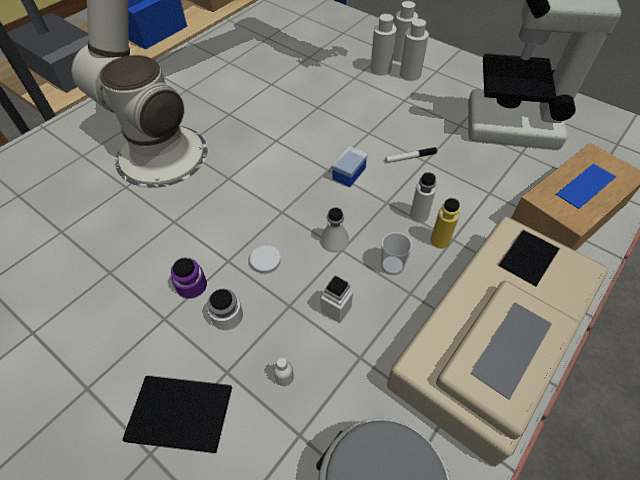

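View pics/top0.png

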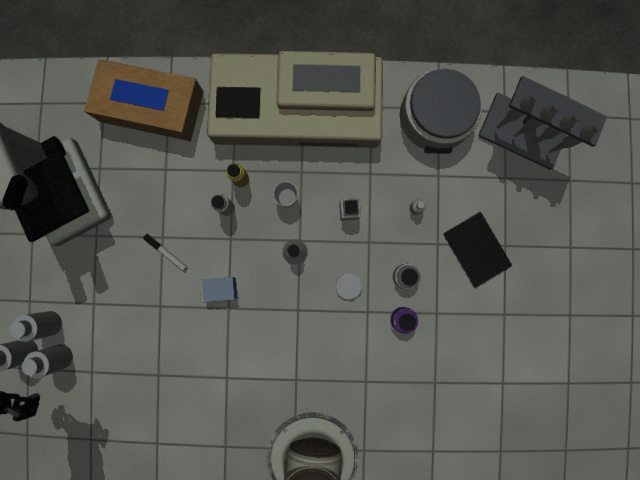

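The scene picture shows these containers:
- Tall white bottle with its black cushion at (427,180); its yellow look-alike is at (452,205).
- Conical flask at (335,214) and square bottle at (338,286).
- White squat pot at (223,298); its purple look-alike is at (184,266).

In the top picture the same things are tall (219,203), yellow (236,171), cone (292,251), square (350,208), squat (406,276) and purple (404,320). I'll measure the white ones and check them in one enlarged crop.

```bash
cat > h.py <<'E'
import cv2,numpy as np
from scipy.spatial.transform import Rotation as R
def ray(c,px,R_wc=None,eye=None):
    p=cv2.undistortPoints(np.float64([[px]]),c["K"],c["distortion"])[0,0]
    Rw=R.from_quat(c["attitude"]).as_matrix() if R_wc is None else R_wc
    d=Rw@np.array([p[0],-p[1],-1]); e=c["eye"] if eye is None else eye
    return e,d/np.linalg.norm(d)
def plane(e,d,z): return e+d*(z-e[2])/d[2]
def tri(e1,d1,e2,d2):
    t=np.linalg.lstsq(np.c_[d1,-d2],e2-e1,rcond=None)[0]
    a,b=e1+t[0]*d1,e2+t[1]*d2; return (a+b)/2,np.linalg.norm(a-b)
def dark(im,px,r=14,th=45):   # centroid/box of dark blob nearest px (RGB image)
    x,y=px; m=(im.max(2)<th).astype(np.uint8)
    n,l,s,c=cv2.connectedComponentsWithStats(m[y-r:y+r,x-r:x+r])
    k=1+np.argmax(s[1:,4]); return c[k]+[x-r,y-r],s[k]
E
python3 - <<'E'
from h import *; from bench import arm
S=cv2.imread("pics/scene0.png")[:,:,::-1];T=cv2.imread("pics/top0.png")[:,:,::-1]
cs,ct=arm.calibration("scene"),arm.calibration("top")
for n,a,b,h in[("tall",(427,180),(219,203),118.5),("square",(338,286),(350,208),93.5),("squat",(223,298),(406,276),68.5),("cone",(335,214),(292,251),93.5)]:
    p,i=dark(S,a);q,j=dark(T,b,10,40)
    r1,r2=ray(cs,p),ray(ct,q); X,g=tri(*r1,*r2)
    print(n,p.round(1),i[2:],q.round(1),j[2:],"tri",X.round(1),round(g,1),"scene",plane(*r1,h)[:2].round(1),"top",plane(*r2,h)[:2].round(1))
a=cv2.resize(S[155:335,170:470],None,fx=2,fy=2,interpolation=3);cv2.imwrite("pics/crop1.png",a[:,:,::-1])
st=arm.read_state();print(R.from_quat(st["ee_rot"]).as_matrix().round(3))
E
```

```text
tall [427.7 178.9] [ 14  13 142] [217.5 201.5] [ 12  12 121] tri [592.3 222.2 112. ] 1.5 scene [595.2 216.6] top [590.9 220.5]
square [336.9 285.6] [ 21  20 243] [350.6 206.8] [ 13  13 154] tri [590.8 -71.8  83.7] 1.1 scene [594.6 -76.2] top [589.2 -71.5]
squat [220.7 299.1] [ 22  20 345] [408.7 276.5] [ 14  16 203] tri [ 437.3 -209.8   59.4] 0.3 scene [ 442.2 -212.5] top [ 437.5 -208. ]
cone [334.9 214.1] [ 14  13 142] [293.2 250.5] [ 13  12 120] tri [489.7  53.9  85.8] 1.3 scene [494.   49.2] top [489.   53.2]
[[-0.    -0.308 -0.951]
 [-0.002 -0.951  0.308]
 [-1.     0.002 -0.   ]]
```

View pics/crop1.png

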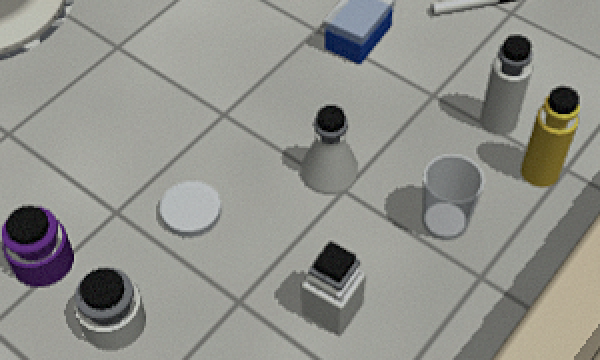

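The crop confirms the white tall bottle (yellow twin beside it), the square bottle and the white squat pot (purple twin beside it). There are white bottles near the start pose, so I'll check clearance before moving.

```bash
python3 - <<'E'
from h import *; from bench import arm
def proj(c,X):
    Rw=R.from_quat(c["attitude"]).as_matrix(); v=Rw.T@(np.array(X,float)-c["eye"]); v=v*[1,-1,-1]
    return cv2.projectPoints(v[None],np.zeros(3),np.zeros(3),c["K"],c["distortion"])[0].ravel().round(0)
cs,ct=arm.calibration("scene"),arm.calibration("top")
for X in([192,594,230],[192,594,300],[592,220,120]): print(X,proj(cs,X),proj(ct,X))
for a,b in[((408,7),(3,356)),((386,20),(20,329)),((419,26),(33,366))]:
    for q in[(20,329),(33,366)]: print(a,q,tri(*ray(cs,a),*ray(ct,q)))
im=arm.get_image("wrist");cv2.imwrite("pics/w0.png",im[:,:,::-1])
E
```

```text
[192, 594, 230] [374. -14.] [ 20. 388.]
[192, 594, 300] [376. -46.] [  1. 395.]
[592, 220, 120] [427. 177.] [218. 201.]
(408, 7) (20, 329) (array([300.98379487, 601.76134782, 209.85998504]), np.float64(18.96066063219221))
(408, 7) (33, 366) (array([254.74948159, 605.1730699 , 190.6925816 ]), np.float64(60.29195048608243))
(386, 20) (20, 329) (array([277.29761996, 597.46453408, 180.13016509]), np.float64(74.61234343836666))
(386, 20) (33, 366) (array([222.72787033, 614.11622351, 145.36824426]), np.float64(5.291921053631231))
(419, 26) (20, 329) (array([301.23036995, 650.15749428, 139.46003331]), np.float64(5.390742688239427))
(419, 26) (33, 366) (array([255.01730341, 647.79591584, 124.86974594]), np.float64(90.53099380248683))
```

View pics/w0.png

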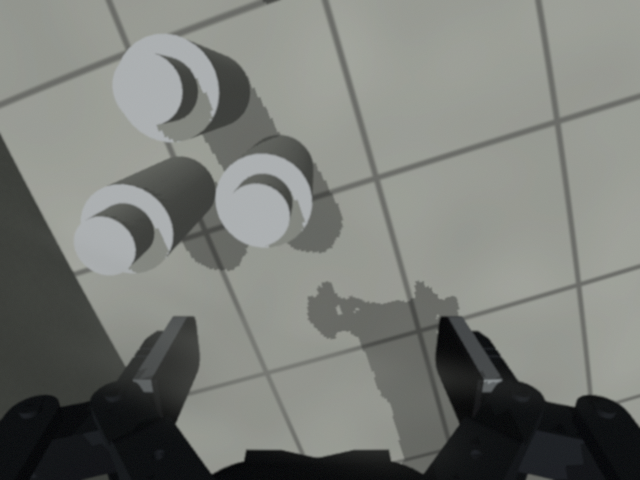

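The wrist view shows the three white bystander bottles ahead-left, tops at about 145–210 mm. I'll move sideways away from them first, staying at z 230.

Request:
drive_tool(motion=[[-1,36,-12,0],[-1,38,-15,0],[0,38,-15,0],[0,38,-15,0],[0,38,-15,0],[0,4,-41,0],[0,4,-41,0],[0,4,-41,0],[0,4,-41,0],[0,4,-41,0]], grip=0)

```text
clock: 0.98
position: [393.2, 310.2, 233.5]
ee_rot: [0.699, -0.11, -0.698, -0.11]
contact_force: [-0.6, 1.2, 0.3]
gripper_width: 0.2
```

Request:
drive_tool(motion=[[0,4,-41,0],[0,4,-41,0],[5,4,-41,0],[10,4,-41,0],[10,6,-41,0],[5,2,-20,0],[0,0,0,0],[0,0,0,0]])

```text
clock: 1.65
position: [597.4, 219.0, 202.1]
ee_rot: [-0.698, 0.112, 0.699, 0.11]
contact_force: [-0.6, 0.0, 0.4]
gripper_width: -0.0
```

```bash
cat >> h.py <<'E'
def look(arm,name):
    st=arm.read_state(); im=arm.get_image("wrist"); cv2.imwrite(f"pics/{name}.png",im[:,:,::-1])
    c=arm.calibration("wrist"); T=c["T_tool_cam"]; Rt=R.from_quat(st["ee_rot"]).as_matrix()
    print("t",round(st["clock"],2),"pos",st["position"].round(1),"F",st["contact_force"].round(2),"w",round(st["gripper_width"],1))
    return st,im,c,Rt@T[:3,:3],st["position"]+Rt@T[:3,3],Rt
def blobs(v,zs,th=40,amin=300):
    st,im,c,Rw,e,Rt=v
    n,l,s,ce=cv2.connectedComponentsWithStats((im.max(2)<th).astype(np.uint8))
    for k in range(1,n):
        if s[k,4]<amin: continue
        for z in zs:
            P=plane(*ray(c,ce[k],Rw,e),z); print(ce[k].round(0),s[k],"z",z,P[:2].round(1),"tool delta",(Rt.T@(P-st["position"])).round(1))
E
python3 - <<'E'
from h import *; from bench import arm
v=look(arm,"w1"); blobs(v,[118.5])
E
```

```text
t 1.65 pos [597.4 219.  202.1] F [-0.65  0.04  0.42] w -0.0
[331. 116.] [ 307   90   50   52 1966] z 118.5 [663.  189.3] tool delta [ 83.5   7.7 -71.7]
[314. 250.] [ 292  228   46   46 1639] z 118.5 [594.5 221.2] tool delta [83.6 -1.4  3.3]
[588. 296.] [ 567  278   43   38 1267] z 118.5 [512.5  70.2] tool delta [ 84.  167.6  34.4]
[317. 321.] [313 300   9  43 330] z 118.5 [549.6 234.1] tool delta [83.7  0.3 49.9]
[348. 333.] [338 313  22  41 670] z 118.5 [535.6 218.7] tool delta [83.7 19.3 58.5]
[327. 440.] [   17   370   601   110 37205] z 118.5 [457.2 256.8] tool delta [ 83.9   7.4 144.8]
```

View pics/w1.png

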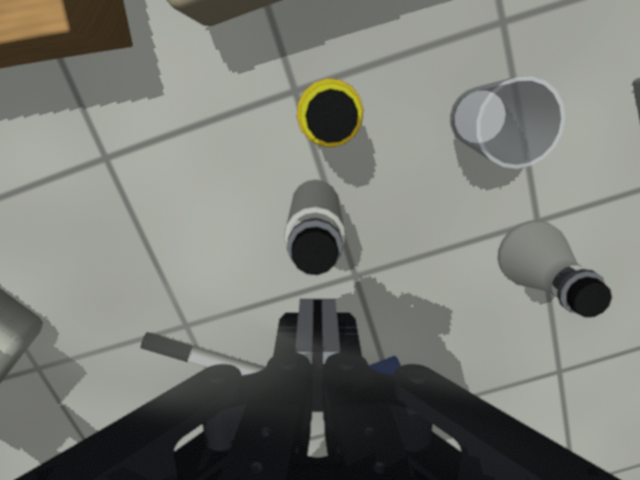

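Centred below the fingertip: tall cushion at (314,250), yellow at (331,116), cone at (588,296). The tall needs dy −1.4, dz +3.3. I'll descend to 132, then slowly.

Request:
drive_tool(motion=[[15,-1.4,3.3,0],[20,0,0,0],[20,0,0,0],[10,0,0,0],[5,0,0,0],[2,0,0,0],[0,0,0,0]])

```text
clock: 2.28
position: [594.4, 223.0, 132.4]
ee_rot: [0.699, -0.11, -0.698, -0.11]
contact_force: [-0.1, -0.1, 0.2]
gripper_width: -0.1
```

Request:
drive_tool(motion=[[2,0,0,0],[2,0,0,0],[2,0,0,0],[2,0,0,0],[2,0,0,0],[2,0,0,0],[1,0,0,0],[0,0,0,0]])

```text
clock: 2.95
position: [594.4, 222.4, 118.7]
ee_rot: [0.699, -0.11, -0.698, -0.11]
contact_force: [-0.7, 0.4, 0.6]
gripper_width: 0.3
```

Request:
drive_tool(motion=[[2,0,0,0],[2,0,0,0],[2,0,0,0],[2,0,0,0],[2,0,0,0],[0,0,0,0]])

```text
clock: 3.45
position: [594.4, 222.5, 108.3]
ee_rot: [0.699, -0.11, -0.698, -0.11]
contact_force: [-0.7, -0.5, 2.2]
gripper_width: 0.2
```

Request:
drive_tool(motion=[[1.5,0,0,0],[1,0,0,0],[1,0,0,0],[0,0,0,0]])

```text
clock: 3.78
position: [594.5, 222.5, 105.3]
ee_rot: [0.699, -0.11, -0.698, -0.11]
contact_force: [-0.3, -0.7, 4.4]
gripper_width: 0.4
```

Request:
drive_tool(motion=[[0.7,0,0,0],[0.6,0,0,0],[0,0,0,0]])

```text
clock: 4.03
position: [594.5, 222.5, 104.3]
ee_rot: [0.699, -0.11, -0.698, -0.11]
contact_force: [-0.6, 0.0, 5.3]
gripper_width: -0.0
```

Request:
drive_tool(motion=[[0.6,0,0,0],[0,0,0,0],[0,0,0,0]])

```text
clock: 4.28
position: [594.6, 222.6, 104.0]
ee_rot: [0.699, -0.11, -0.698, -0.11]
contact_force: [-1.4, -0.5, 6.6]
gripper_width: -0.2
```

Request:
drive_tool(motion=[[-5,0,0,0],[-15,0,0,0],[-30,0,0,0],[-30,10,-3,0],[0,30,-9,0],[0,38,-12,0],[0,38,-12,0],[0,38,-12,0],[0,38,-12,0],[0,38,-12,0]])

```text
clock: 5.12
position: [591.2, -20.1, 182.6]
ee_rot: [-0.698, 0.11, 0.699, 0.11]
contact_force: [0.1, 0.1, 0.2]
gripper_width: -0.2
```

Request:
drive_tool(motion=[[0,35,-10,0],[0,16,-5,0],[0,0,0,0],[0,0,0,0],[0,0,0,0]])

```text
clock: 5.53
position: [590.4, -71.1, 182.7]
ee_rot: [-0.698, 0.11, 0.699, 0.11]
contact_force: [-0.3, 0.8, 0.0]
gripper_width: -0.1
```

```bash
python3 - <<'E'
from h import *; from bench import arm
v=look(arm,"w2"); blobs(v,[93.5])
E
```

```text
t 5.53 pos [590.4 -71.1 182.7] F [-0.34  0.79  0.03] w -0.1
[137.  27.] [  59    0  163   58 1505] z 93.5 [728.9 -19.8] tool delta [  89.1  -91.4 -116. ]
[630. 174.] [612 145  28  60 892] z 93.5 [ 573.7 -255.2] tool delta [ 89.2 180.3 -40.9]
[319. 235.] [ 290  207   58   57 2097] z 93.5 [593.8 -73.4] tool delta [89.2  1.1 -4. ]
[317. 321.] [313 300   9  43 331] z 93.5 [539.6 -55. ] tool delta [89.3  0.3 53.2]
[348. 332.] [338 313  22  40 652] z 93.5 [525.8 -70.9] tool delta [89.3 19.6 61.5]
[555. 355.] [ 530  332   52   47 1892] z 93.5 [ 465.3 -197.3] tool delta [ 89.3 158.5  80.1]
[329. 440.] [   17   371   602   109 38709] z 93.5 [445.2 -33.2] tool delta [ 89.4   8.6 149.7]
```

View pics/w2.png

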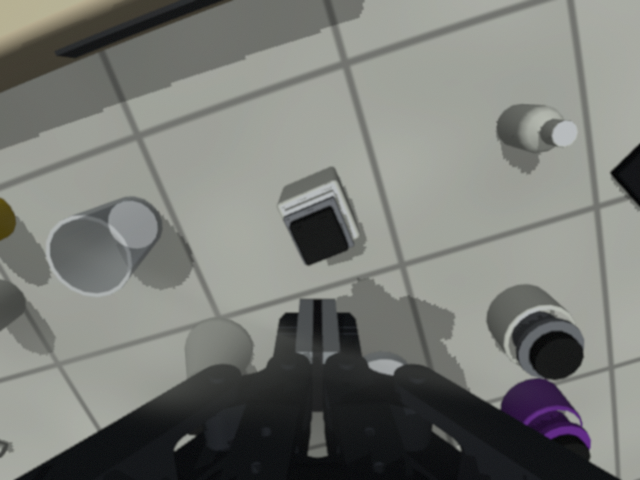

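The square cushion is at (319,235), and the squat at (555,355) with purple below it. The square needs dy +1, dz −4.

Request:
drive_tool(motion=[[15,1,-4,0],[20,0,0,0],[20,0,0,0],[12,0,0,0],[6,0,0,0],[3,0,0,0],[2,0,0,0],[2,0,0,0],[2,0,0,0],[0,0,0,0]])

```text
clock: 6.42
position: [594.3, -73.7, 101.6]
ee_rot: [0.699, -0.11, -0.698, -0.11]
contact_force: [-0.1, 0.2, 0.0]
gripper_width: 0.1
```

Request:
drive_tool(motion=[[2,0,0,0],[2,0,0,0],[2,0,0,0],[2,0,0,0],[2,0,0,0],[2,0,0,0],[2,0,0,0],[2,0,0,0],[1,0,0,0],[0,0,0,0]])

```text
clock: 7.25
position: [594.2, -73.9, 84.2]
ee_rot: [0.699, -0.11, -0.698, -0.11]
contact_force: [-0.2, -0.1, 2.3]
gripper_width: 0.1
```

Request:
drive_tool(motion=[[1.5,0,0,0],[1.5,0,0,0],[1,0,0,0],[0.7,0,0,0],[0,0,0,0],[0,0,0,0]])

```text
clock: 7.75
position: [594.3, -73.9, 79.9]
ee_rot: [0.699, -0.11, -0.698, -0.11]
contact_force: [-2.3, -1.1, 4.4]
gripper_width: 0.2
```

Request:
drive_tool(motion=[[0.7,0,0,0],[0.7,0,0,0],[0,0,0,0],[0,0,0,0]])

```text
clock: 8.08
position: [594.3, -73.9, 78.8]
ee_rot: [0.699, -0.11, -0.698, -0.11]
contact_force: [-2.0, -0.2, 5.7]
gripper_width: -0.4
```

Request:
drive_tool(motion=[[-5,0,0,0],[-15,0,0,0],[-30,0,0,0],[-28,15,9,0],[0,30,18,0],[0,34,20,0],[0,34,20,0],[0,34,20,0],[0,28,17,0],[0,0,0,0]])

```text
clock: 8.92
position: [436.3, -210.1, 155.5]
ee_rot: [-0.697, 0.112, 0.699, 0.112]
contact_force: [0.2, 1.1, -0.1]
gripper_width: 0.3
```

Request:
drive_tool(motion=[[0,0,0,0],[0,0,0,0]])

```text
clock: 9.08
position: [441.7, -208.4, 156.2]
ee_rot: [0.699, -0.11, -0.698, -0.11]
contact_force: [0.2, 0.5, -0.6]
gripper_width: -0.5
```

```bash
python3 - <<'E'
from h import *; from bench import arm
v=look(arm,"w3"); blobs(v,[68.5])
E
```

```text
t 9.08 pos [ 441.7 -208.4  156.2] F [ 0.2   0.53 -0.65] w -0.5
[540.  65.] [  407     0   233   176 26410] z 68.5 [ 499.1 -349.6] tool delta [ 87.7 116.7 -98.1]
[322. 243.] [ 291  213   62   61 2965] z 68.5 [ 440.4 -211.1] tool delta [87.7  3.   0.5]
[317. 321.] [313 300   9  44 331] z 68.5 [ 391.8 -192.5] tool delta [87.7  0.3 52.4]
[329. 436.] [   17   312   601   168 39031] z 68.5 [ 301.3 -171.6] tool delta [ 87.6   8.3 145. ]
```

View pics/w3.png

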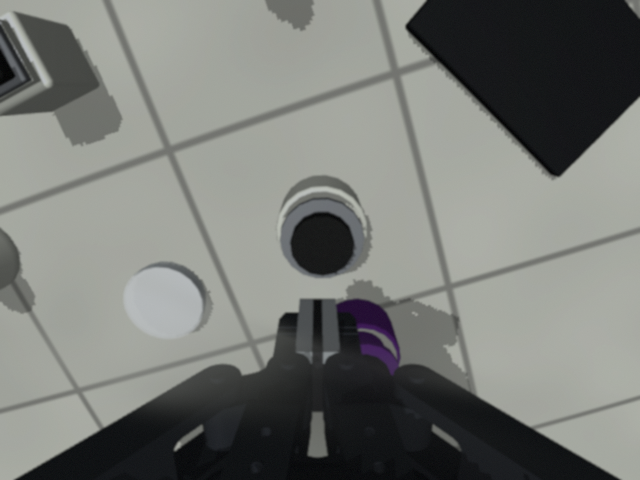

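The squat cushion is at (322,243), with the purple pot clear behind the fingers at (370,340). The squat needs dy +3.

Request:
drive_tool(motion=[[15,3,0.5,0],[20,0,0,0],[20,0,0,0],[12,0,0,0],[6,0,0,0],[3,0,0,0],[2,0,0,0],[2,0,0,0],[0,0,0,0],[0,0,0,0]])

```text
clock: 9.97
position: [440.4, -211.1, 76.8]
ee_rot: [0.699, -0.11, -0.698, -0.11]
contact_force: [-0.3, -0.4, -0.0]
gripper_width: 0.2
```

Request:
drive_tool(motion=[[2,0,0,0],[2,0,0,0],[2,0,0,0],[2,0,0,0],[2,0,0,0],[2,0,0,0],[2,0,0,0],[2,0,0,0],[1,0,0,0],[0,0,0,0]])

```text
clock: 10.8
position: [440.0, -211.1, 59.1]
ee_rot: [-0.698, 0.11, 0.699, 0.11]
contact_force: [-0.1, -1.2, 2.9]
gripper_width: -0.6
```

Request:
drive_tool(motion=[[1.5,0,0,0],[1.5,0,0,0],[1,0,0,0],[0.7,0,0,0],[0.3,0,0,0],[0,0,0,0],[0,0,0,0]])

```text
clock: 11.38
position: [440.0, -211.1, 54.4]
ee_rot: [-0.698, 0.11, 0.698, 0.11]
contact_force: [-1.4, 0.2, 4.6]
gripper_width: -0.5
```

Request:
drive_tool(motion=[[0.6,0,0,0],[0.6,0,0,0],[0,0,0,0],[0,0,0,0]])

```text
clock: 11.72
position: [440.0, -211.1, 53.4]
ee_rot: [0.699, -0.11, -0.698, -0.11]
contact_force: [-1.8, 1.7, 6.9]
gripper_width: -0.1
```

Request:
drive_tool(motion=[[-5,0,0,0],[-15,0,0,0],[-35,0,0,0],[-40,0,0,0],[-40,0,0,0],[-40,0,0,0],[-30,0,0,0],[-10,0,0,0],[0,0,0,0],[0,0,0,0]])

```text
clock: 12.55
position: [439.5, -210.6, 267.1]
ee_rot: [-0.698, 0.11, 0.699, 0.111]
contact_force: [-0.3, -0.3, -0.5]
gripper_width: 0.1
```

```bash
python3 - <<'E'
from h import *; from bench import arm
im=arm.get_image("scene");cv2.imwrite("pics/scene1.png",im[:,:,::-1])
v=look(arm,"w4")
A=cv2.imread("pics/scene0.png");B=im[:,:,::-1]
a=[cv2.resize(x[155:335,170:470],None,fx=2,fy=2)[:, :] for x in(A,B)]
c=np.vstack([cv2.resize(B[155:335,170:470],None,fx=2.6,fy=2.6,interpolation=3)]);cv2.imwrite("pics/crop2.png",c)
S=A[:,:,::-1]
for n,p in[("tall",(427,180)),("square",(338,288)),("squat",(223,300)),("cone",(335,214))]: print(n,dark(S,p)[0].round(1),dark(im,p)[0].round(1))
E
```

```text
t 12.6 pos [ 439.  -210.6  266.1] F [-0.68 -0.28 -0.46] w 0.1
tall [427.7 178.9] [426.8 182.9]
square [336.9 285.6] [336.8 288.5]
squat [220.7 299.1] [221.7 301.8]
cone [334.9 214.1] [335.  214.1]
```

View pics/crop2.png

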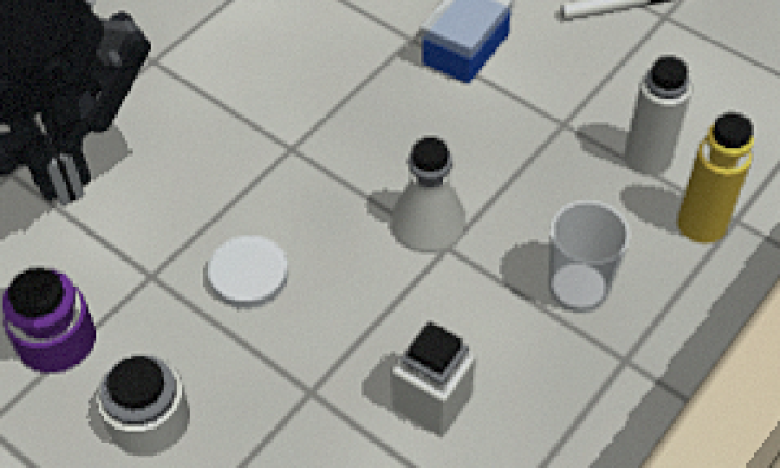

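All three look seated: tall (427,183), square (337,288) and squat (222,302). The cone is unmoved at (335,214), and the hand is high and clear. The end push of 5.7–6.9 N matches the 4.0–4.6 mm of squeeze expected at home height, so I'm handing in.

```bash
python3 -c "
from bench import arm
print(arm.job_done())"
```

```text
the job is handed in; nothing more can be done
None
```

I pressed the three stoppers down in order (tall, square, squat) with the closed fingertip, at about 24 mm/s or slower. I then raised the hand to 266 mm and handed the job in at about 12.6 s; no verdict was reported.

| Container | Final push | TCP height at end | Cushion height when home |
|---|---|---|---|
| Tall bottle | 6.6 N | 104.0 mm | 108 mm |
| Square bottle | 5.7 N | 78.8 mm | 83 mm |
| Squat pot | 6.9 N | 53.4 mm | 58 mm |

- **Seated:** each push was over the 5 N that means home, and the squeeze below home height agrees at 1.5 N/mm. The tall and squat pushes ended slightly above the suggested 6 N, well under the 20 N limit.
- **Last scene picture:** the three cushions are lower and the containers stand upright where they were. The conical flask's stopper has not moved (pixel shift about 0), and the hand is clear with roughly zero force.
- **Weaker checks:** the square and squat cushions moved only about 3 px in that picture. That alone doesn't prove they are home, so I relied on force and height. I only looked at the bystanders that were in that last crop and did not measure any of them; the dropper and notebook were outside it.

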